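# Find the overfilled tin by hefting and hold it up

## Task

One of the three identical tins on the packing table's purple mat has been overfilled. Heft them one at a time, from the left disc (by the yellow strip) to the right one, lifting each straight up by at least 5 cm for a moment and standing it back upright on its own disc. Then take the heaviest and finish while holding it up above the mat, upright and still, with its base at least 12 cm over the mat; leave the other two on their discs and everything else on the table as it is.

Things in the scene. Friction and masses are not known exactly. Their poses are not given: they have to be found in the camera images.
- tin_a: one of three identical closed round tins (aluminium with a yellow band, grey lid): 88 mm tall, body 62 mm across up to 72 mm, lid 64 mm across above that. Origin: centre of the underside; z up. Stands on one of the mat's discs at the start, within 9 mm of the disc's centre; which tin stands on which disc is dealt anew every time. The tins weigh between 0.2 and 0.8 kg; the heaviest is at least 0.1 kg heavier than the next, and nothing shows it but its weight.
- tin_b: one of three identical closed round tins (aluminium with a yellow band, grey lid): 88 mm tall, body 62 mm across up to 72 mm, lid 64 mm across above that. Origin: centre of the underside; z up. Stands on one of the mat's discs at the start, within 9 mm of the disc's centre; which tin stands on which disc is dealt anew every time. The tins weigh between 0.2 and 0.8 kg; the heaviest is at least 0.1 kg heavier than the next, and nothing shows it but its weight.
- tin_c: one of three identical closed round tins (aluminium with a yellow band, grey lid): 88 mm tall, body 62 mm across up to 72 mm, lid 64 mm across above that. Origin: centre of the underside; z up. Stands on one of the mat's discs at the start, within 9 mm of the disc's centre; which tin stands on which disc is dealt anew every time. The tins weigh between 0.2 and 0.8 kg; the heaviest is at least 0.1 kg heavier than the next, and nothing shows it but its weight.
- mat: purple mat, fixed to the table, 130 mm (x) by 380 mm (y), 3 mm thick, with three white discs 80 mm across in a row along its y axis, 120 mm apart, and a yellow strip at its left (+y) end. Origin: centre of its underside, on the table; y points along the row to the left end, x away from the robot (mat turned by at most 0.5 rad).
- disc_left (a point): centre of the mat's left disc, the one next to the yellow strip (120 mm towards +y of the mat's middle), on the mat's top surface, 3 mm above the table
- disc_middle (a point): centre of the mat's middle disc, on the mat's top surface, 3 mm above the table
- disc_right (a point): centre of the mat's right disc (120 mm towards -y of the mat's middle), on the mat's top surface, 3 mm above the table
- tape: roll of brown packing tape lying flat, 90 mm across, 48 mm high; bystander, loose. Origin: centre of its underside.
- cards: stack of light blue cards, 85 x 60 mm, 24 mm high; bystander, loose. Origin: centre of its underside.
- marker: black marker pen with red cap, 115 mm long, 14 mm thick, lying on the table; bystander, loose. Origin: centre of its underside.
- clips: clear box of clips with blue lid, 52 x 52 mm, 29 mm high; bystander, loose. Origin: centre of its underside.
- scanner: hand scanner lying on its side, grey head on a black handle, 165 mm long, 36 mm high; bystander, loose. Origin: under the middle of the handle, x towards the head.
- bottle: white bottle with blue cap, 60 mm across, 150 mm tall; bystander, loose. Origin: centre of its underside.
- mug: blue mug, 76 mm across, 85 mm tall; bystander, loose. Origin: centre of its underside.

How it is judged:
By the outcome, as a careful person would: the job done as asked, in the order asked, and still so for the second after the job is handed in, while the arm keeps its last pose, push and grip.
It also fails if it takes over 64 s, if anything falls off the work surface, if the arm or the gripper's body presses on something with over 40 N, if the wrist force passes 120 N, or if a joint passes its speed limit or range.

## Robot

A 6-joint arm with a two-finger parallel gripper is mounted at the origin on the work surface. World frame = base frame: x ahead of the robot, y to its left, z up, the work surface at z = 0. Lengths are in mm, angles in rad, forces in N, time in s.
With the tool pointing down it reaches from about 300 to 750 mm from the base axis. Payload 8.5 kg.
Tool frame: the origin (TCP) lies midway between the tips of the shut fingers; the grasp point (between the pads) lies 19 mm behind it; z points along the fingers, y is the line along which they close (so a half turn about z gives the same grasp; the last joint's range is limited). The gripper opens to 88 mm and grips with 3 to 60 N. Pads are 18 mm wide; open, the fingers measure 123 mm over their backs; the gripper's body (75 mm by 187 mm) begins 45 mm behind the grasp point.
Start: joints at [-1.425, 0.381, 1.297, -0, 1.464, -0.215], TCP at [194.156, -514.572, 238.748] pointing down, gripper open.
Joint ranges: [-3.11, 3.11], [-0.89, 2.33], [0.22, 2.48], [-1.42, 4.56], [0.17, 2.85], [-2.88, 2.88]. Speed limits (rad/s): [2.39, 2.39, 3.14, 3.14, 3.14, 3.14].

## Interface

Orientations are given as a unit quaternion [w, x, y, z].
In Python, from cell import * gives the robot as it stands. The module is installed in compiled form; this text tells all that it offers.
- The arm moves only by the tool servo_tool, never from a script. Its argument "targets" is a list of rows, each a list of 7 numbers: the turn, a rotation vector about the tool's x, y, z each as a share of 360 degrees, from -1 to 1, then the shift along the tool's x, y, z each as a share of 0.25 m, from -1 to 1, then the closure, from -1 (fully open) to 1 (shut). In form: [[wx, wy, wz, dx, dy, dz, hand], ...]. A call has exactly 10 rows; each row shifts and turns the commanded pose from where the row before left it, along the tool's axes as they then stand; what a row does not reach is not made up. A row lasts 1/10 s, in which the tool goes at most 50 mm and 8.59 degrees, less where a joint would pass 70% of its speed; a pose out of reach is approached as far as the arm can. A call with a number of a shift or a turn outside -1 to 1 is refused whole. A call with a gripper value outside its range is refused whole. The fingers move at their own pace and stop on an object; "grip_force" is the grip in N (left out, the last holds). Time passes only in rows, so rows that do not move let the fingers close, or fill a call up. It gives the time, the measured TCP pose, the force, the opening and the grip force at its end, in the units of the state.
- get_obs(): the state, without advancing time (a new reading comes with each control period).
- camera(name): name is "scene" or "top" or "wrist"; returns a dict with "frame" (384x512x3 uint8, red, green, blue), "K" (3x3 intrinsics, pixels), "xyz" and "orientation" of the camera in the world. Camera axes: x right, y up, looking along -z (the intrinsics and any distortion apply to the point x, -y, -z); pixel columns grow to the right and rows downward; lengths in mm; the calibration is good to about 2 mm. The wrist camera is an equidistant fisheye: a pixel r from the principal point sees the ray r / f radians off the axis. A picture is of the moment at which its call begins. There is no depth.
- sign_off(): hands the job in; it is judged then, once.
Trained networks look in a picture, given as the dict that the camera call returned (one of the last four; its "shot" number tells which), for a name from the list of things; names that differ only in an ending like _2 or _b are one class to them, and where a whole thing is asked for, a point or a joint stands for the part that bears it (a point fixed in the world has none). Each returns a list of dicts, best first, with "conf" (0 to 1); they miss things now and then, are a little off and sometimes report something else, mostly with a low value. They report only what shows in the picture. A call takes as long as a camera call.
- look_for(picture, query): "centre" ([x, y, z] in mm, in the coordinates of the camera as it stood for that picture, good to about 4 mm: the middle of the surface that is visible of it).
- outline_of(picture, query): "mask" (384x512 bool, what is visible of it).
The state is a dict: "time": time; "q": joint angles; "qvel": joint speeds; "joint_torque": joint torques, N m; "tcp_pos": TCP position; "ee_rot": TCP orientation; "contact_force": force on the tool from outside, world axes, zero at the start; "torque": the same for the moment, N m; "opening": finger opening in mm; "finger_force": force on a finger pad.
Only numpy, scipy, OpenCV 4.12 (cv2) and the standard library are available. Lean on these libraries where they do the work, as an engineer would, in place of code of your own. Each camera call takes 0.05 s, during which the arm holds its last target. There are 200 camera calls.

## Working session

There is one attempt and no reset: what is moved stays moved. The work goes in short steps, Python scripts to look and compute and a tool call to move; the robot and the scene stay as the last step left them, time stands still between calls to the robot, and variables do not carry over. Pictures are saved under pics/ and viewed, at most 10 in all, crops included, and the job is handed in when it is done.

Besides the shell and the picture viewer there is one more tool, called by a JSON object that holds its "fn" and its "kwargs", one argument or row to a line. servo_tool: Moves the arm, as the interface text tells. Its arguments: {"type":"object","properties":{"targets":{"type":"array","items":{"type":"array","items":{"type":"number"}}},"grip_force":{"type":"number"}},"required":["targets"]}

```bash
mkdir -p pics; cat > h.py <<'E'
from cell import *
import numpy as np, cv2
from scipy.spatial.transform import Rotation as R
def rot(q): return R.from_quat([q[1],q[2],q[3],q[0]]).as_matrix()
def find(p,n): return [(np.round(rot(p["orientation"])@np.array(d["centre"])+p["xyz"],0),round(d["conf"],2)) for d in look_for(p,n)]
def save(p,f): cv2.imwrite("pics/"+f,p["frame"][:,:,::-1])
def pix2w(p,uv,z):
    K=p["K"];d=rot(p["orientation"])@np.array([(uv[0]-K[0,2])/K[0,0],-(uv[1]-K[1,2])/K[1,1],-1])
    o=np.array(p["xyz"]);return o+d*(z-o[2])/d[2]
E
python3 - <<'E'
from h import *
for c in ("top","scene"):
    p=camera(c);save(p,c+".png");print(c,p["xyz"],p["orientation"],p["K"].tolist() if hasattr(p["K"],"tolist") else p["K"])
    for n in ("tin_a","mat","bottle","mug","tape","scanner"):print(n,find(p,n))
s=get_obs();print(s)
E
```

```text
top [3.92347413e+02 5.76634386e-01 1.12748689e+03] [ 0.70517453  0.0547926  -0.05657962 -0.70464559] [[398.2193763649461, 0.0, 256.49276560525107], [0.0, 398.2193763649461, 189.2185472753216], [0.0, 0.0, 1.0]]
tin_a [(array([521.,  24.,  90.]), 0.75), (array([519., -84.,  94.]), 0.74)]
mat [(array([528.,  30.,   1.]), 0.82)]
bottle [(array([533., 423.,  96.]), 0.88)]
mug [(array([365., 439.,  44.]), 0.64)]
tape [(array([702.,  96.,  45.]), 0.57)]
scanner [(array([ 539., -437.,   32.]), 0.64)]
scene [ 976.55155357 -480.33849932  991.49293467] [0.90475609 0.26836195 0.10083963 0.31500739] [[364.1424613539039, 0.0, 246.49697066132111], [0.0, 364.1424613539039, 190.73559631639742], [0.0, 0.0, 1.0]]
tin_a [(array([555., 145.,  83.]), 0.77), (array([537.,  17.,  88.]), 0.76), (array([531., -96.,  91.]), 0.58)]
mat [(array([553.,  -1.,   6.]), 0.67), (array([405.,  -5.,  31.]), 0.37)]
bottle [(array([544., 426.,  81.]), 0.82)]
mug [(array([364., 421.,  57.]), 0.58)]
tape [(array([708.,  92.,  37.]), 0.78)]
scanner [(array([ 553., -441.,   32.]), 0.97)]
{'time': 0.7, 'q': array([-1.42532709e+00,  3.80600895e-01,  1.29742933e+00, -2.63693999e-05,
        1.46356610e+00, -2.15299716e-01]), 'qvel': array([-0.00195777, -0.00075054, -0.00092274, -0.0012249 ,  0.00136472,
        0.00214764]), 'joint_torque': array([ 1.30412386e-04, -4.37713552e+01, -2.24711788e+01,  7.14250957e-02,
        3.12435231e-02,  9.82149061e-06]), 'tcp_pos': array([ 194.13500257, -514.5749693 ,  238.73801399]), 'ee_rot': array([-2.29147919e-06,  9.83774534e-01,  1.79409214e-01, -1.30369234e-05]), 'contact_force': array([-0.01446923, -0.1803116 , -0.33672122]), 'torque': array([-0.05555592, -0.01935827,  0.00341582]), 'finger_force': 0.0, 'opening': 88.05805119301374}
```

View pics/top.png

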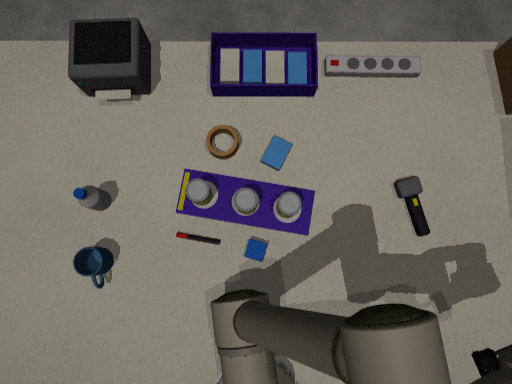

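View pics/scene.png

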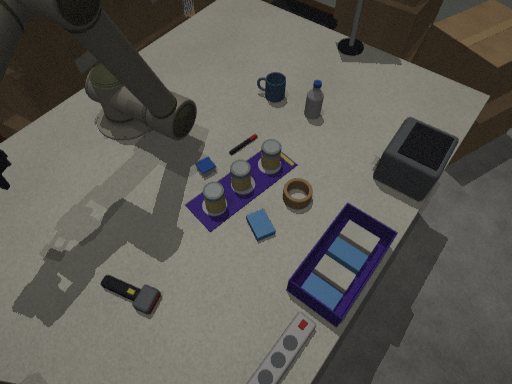

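The top view shows the mat at about (245,202), yellow strip at its left end (183,192), and lids at (199,188), (246,199) and (289,203). Cards, tape, clips and marker lie around it.

```bash
python3 - <<'E'
from h import *
p=camera("top");f=p["frame"][:,:,::-1].copy()
hsv=cv2.cvtColor(f,cv2.COLOR_BGR2HSV)
m=(cv2.inRange(hsv,(120,80,40),(150,255,255))|cv2.inRange(hsv,(20,150,90),(35,255,255)))
m[:150]=0;m[245:]=0;m[:,:165]=0;m[:,330:]=0
n,l,st,_=cv2.connectedComponentsWithStats(m);i=1+np.argmax(st[1:,4])
pts=cv2.findNonZero((m>0).astype(np.uint8))
w=np.array([pix2w(p,q,3)[:2] for q in pts[:,0]],np.float32)
r=cv2.minAreaRect(w);print("mat",r,st[i])
a=np.deg2rad(r[2])
for k in range(2):
    pass
c=np.array(r[0]);bx=cv2.boxPoints(r)
e=bx[1]-bx[0] if np.linalg.norm(bx[1]-bx[0])>np.linalg.norm(bx[2]-bx[1]) else bx[2]-bx[1]
e=e/np.linalg.norm(e);e*=np.sign(e[1]);print("axis",e,"yaw",np.arctan2(-e[0],e[1]))
for k in(120,0,-120):print("disc",c+k*e)
for o in outline_of(p,"tin_a"):print(o["conf"],cv2.boundingRect(o["mask"].astype(np.uint8)))
g=cv2.resize(cv2.cvtColor(f,cv2.COLOR_BGR2GRAY),None,fx=4,fy=4,interpolation=cv2.INTER_CUBIC)
C=cv2.HoughCircles(g[600:980,660:1320],cv2.HOUGH_GRADIENT,1,120,param1=100,param2=15,minRadius=42,maxRadius=58)
b=cv2.resize(f[150:245,165:330],None,fx=4,fy=4,interpolation=cv2.INTER_CUBIC)
for x,y,rr in C[0]:
    uv=((x+660+.5)/4-.5,(y+600+.5)/4-.5);print(uv,rr/4,pix2w(p,uv,91));cv2.circle(b,(int(x),int(y)),int(rr),(0,0,255),1)
K=p["K"]
for k in (120,0,-120):
    X=np.append(c+k*e,3);
    d=rot(p["orientation"]).T@(X-p["xyz"]);u=K[0][0]*d[0]/-d[2]+K[0][2];v=-K[1][1]*d[1]/-d[2]+K[1][2]
    cv2.circle(b,(int((u-165)*4+2),int((v-150)*4+2)),int(40*398/1124*4),(0,255,0),1)
cv2.imwrite("pics/crop.png",b)
E
```

```text
mat ((536.91162109375, 29.812118530273438), (380.3282470703125, 129.6642608642578), 80.19596862792969) [ 176  169  139   66 3925]
axis [0.17027882 0.98539597] yaw -0.17111261
disc [557.34507942 148.05963135]
disc [536.91162109  29.81211853]
disc [516.47816277 -88.43539429]
0.87 (276, 192, 25, 26)
0.69 (234, 188, 24, 27)
0.57 (186, 180, 27, 26)
(np.float32(245.0), np.float32(201.25)) 14.075 [525.15659465  28.11913133  91.        ]
(np.float32(286.75), np.float32(208.5)) 14.075 [506.14090881 -81.18321714  91.        ]
(np.float32(203.75), np.float32(194.0)) 14.075 [544.27294443 136.67877687  91.        ]
```

View pics/crop.png

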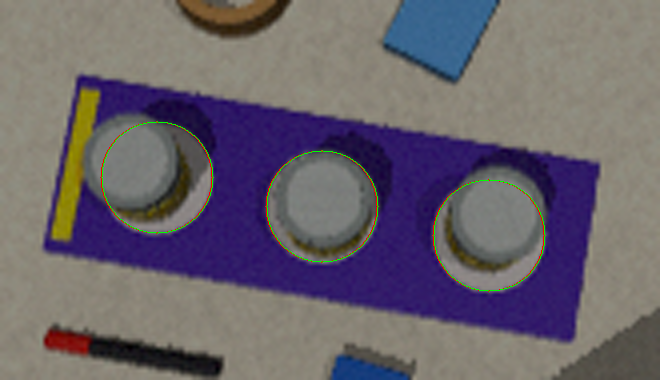

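The crop shows that the Hough circles (and the mat fit) coincide with the white discs. The lids are at crop ≈(133,161), (321,204) and (498,214). Next I turn those into positions.

```bash
python3 - <<'E'
from h import *
p=camera("top")
D=[(557.3,148.1),(536.9,29.8),(516.5,-88.4)]
b=cv2.imread("pics/crop.png")
f=cv2.resize(p["frame"][150:245,165:330],None,fx=4,fy=4,interpolation=cv2.INTER_CUBIC)
hs=cv2.cvtColor(f,cv2.COLOR_RGB2HSV);m=((hs[:,:,1]<70)&(hs[:,:,2]>60)).astype(np.uint8)
# fit known projected tin silhouette to the networks' outline masks
K=np.array(p["K"]);Rm=rot(p["orientation"]);o=np.array(p["xyz"])
def proj(X):
    d=(X-o)@Rm;return np.c_[K[0,0]*d[:,0]/-d[:,2]+K[0,2],-K[1,1]*d[:,1]/-d[:,2]+K[1,2]]
t=np.linspace(0,2*np.pi,60)
def sil(x,y):
    P=[np.c_[x+r*np.cos(t),y+r*np.sin(t),0*t+z] for r,z in((31,3),(31,75),(32,75),(32,91))]
    h=cv2.convexHull(proj(np.vstack(P)).astype(np.float32))
    im=np.zeros((384*4,512*4),np.uint8);cv2.fillConvexPoly(im,np.round((h+.5)*4).astype(np.int32),1);return im
from itertools import product
for oo in outline_of(p,"tin_a"):
    M=cv2.resize(oo["mask"].astype(np.uint8),None,fx=4,fy=4,interpolation=cv2.INTER_NEAREST)
    u=cv2.boundingRect(oo["mask"].astype(np.uint8))[0];k=0 if u<215 else 1 if u<260 else 2
    best=max((( (sil(D[k][0]+a,D[k][1]+c)&M).sum()/(sil(D[k][0]+a,D[k][1]+c)|M).sum(),a,c) for a,c in product(range(-10,11,2),repeat=2)))
    print(k,best,np.array(D[k])+best[1:])
for k,(x,y) in enumerate([(133,161),(321,204),(498,214)]):print(k,pix2w(p,((x+.5)/4-.5+165,(y+.5)/4-.5+150),91))
E
```

```text
1 (np.float64(0.9175759013282733), -8, -2) [528.9  27.8]
2 (np.float64(0.9515408408752435), 4, 2) [520.5 -86.4]
0 (np.float64(0.939941564765718), -2, 6) [555.3 154.1]
0 (np.float64(0.047992903669967696), 10, -10) [567.3 138.1]
0 [555.23834044 152.38132186  91.        ]
1 [526.80855358  28.45541712  91.        ]
2 [520.30479847 -87.57175178  91.        ]
```

{"fn": "servo_tool", "kwargs": {
  "targets": [
    [0, 0, 0, 0.07, -0.06, 0, -1],
    [0, 0, 0, 0.14, -0.12, 0, -1],
    [0, 0, 0, 0.14, -0.12, 0, -1],
    [0, 0, 0, 0.14, -0.12, 0, -1],
    [0, 0, 0, 0.14, -0.12, 0, -1],
    [0, 0, 0, 0.14, -0.12, 0, -1],
    [0, 0, 0, 0.14, -0.12, 0, -1],
    [0, 0, 0, 0.14, -0.12, 0, -1],
    [0, 0, 0, 0.14, -0.12, 0, -1],
    [0, 0, 0, 0.14, -0.12, 0, -1]
  ],
  "grip_force": 30
}}

```text
time: 1.9
tcp_pos: [405.2, -128.8, 239.0]
ee_rot: [0.0, 0.984, 0.179, 0.0]
contact_force: [0.4, -0.4, -1.1]
opening: 88.5
finger_force: 0.0
```

```bash
cat > to.py <<'E'
from h import *
import sys
s=get_obs();t=np.array([float(a) for a in sys.argv[1:4]])
print("t",s["time"],"tcp",s["tcp_pos"].round(1),"tot",(rot(s["ee_rot"]).T@(t-s["tcp_pos"])/250).round(4),"F",s["contact_force"].round(2),s["torque"].round(2),"op",round(s["opening"],1),s["finger_force"],"q",s["q"].round(2),s["ee_rot"].round(4))
E
python3 to.py 555.3 153 150
```

```text
t 1.9 tcp [ 405.2 -128.8  239. ] tot [ 0.9592 -0.8431  0.3561] F [ 0.4  -0.44 -1.07] [-0.04 -0.04 -0.01] op 88.5 0.0 q [-0.59  0.16  1.61  0.    1.37  0.62] [3.000e-04 9.838e-01 1.793e-01 3.000e-04]
```

{"fn": "servo_tool", "kwargs": {
  "targets": [
    [0, 0, 0, 0.14, -0.12, 0, -1],
    [0, 0, 0, 0.14, -0.12, 0, -1],
    [0, 0, 0, 0.14, -0.12, 0, -1],
    [0, 0, 0, 0.14, -0.12, 0.04, -1],
    [0, 0, 0, 0.14, -0.12, 0.08, -1],
    [0, 0, 0, 0.14, -0.12, 0.08, -1],
    [0, 0, 0, 0.08, -0.08, 0.08, -1],
    [0, 0, 0, 0.039, -0.043, 0.08, -1],
    [0, 0, 0, 0, 0, 0, -1],
    [0, 0, 0, 0, 0, 0, -1]
  ]
}}

```text
time: 2.9
tcp_pos: [554.3, 150.6, 149.3]
ee_rot: [0.0, 0.984, 0.18, -0.0]
contact_force: [0.7, -0.3, 1.0]
opening: 87.6
finger_force: 0.0
```

```bash
python3 to.py 555.3 153 34; python3 - <<'E'
from h import *
p=camera("wrist");save(p,"w1.png");print(find(p,"tin_a"))
E
```

```text
t 2.9 tcp [554.3 150.6 149.3] tot [ 0.0074 -0.0078  0.4613] F [ 0.71 -0.26  0.98] [ 0.04  0.01 -0.02] op 87.6 0.0 q [ 0.06  0.5   1.37 -0.    1.27  1.27] [ 1.000e-04  9.837e-01  1.796e-01 -1.000e-04]
[(array([555.,  38.,  41.]), 0.94), (array([559., 159.,  94.]), 0.75)]
```

View pics/w1.png

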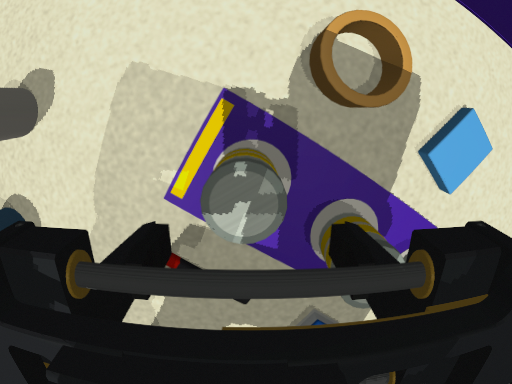

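The wrist view shows the left tin's lid at about (244,200), between the fingers at x≈140 and x≈365. I'll project its centre to check the lateral offset.

```bash
cat >> h.py <<'E'
def fish(p,uv,z):
    K=np.array(p["K"]);a=np.array([(uv[0]-K[0,2])/K[0,0],(uv[1]-K[1,2])/K[1,1]]);th=np.hypot(*a);s=np.sin(th)/max(th,1e-9)
    d=rot(p["orientation"])@np.array([a[0]*s,-a[1]*s,-np.cos(th)]);o=np.array(p["xyz"]);return o+d*(z-o[2])/d[2]
def lids(p,z=91):
    from scipy.optimize import least_squares
    for uv in ((202,200),(286,202),(243,158),(244,242)):yield fish(p,uv,z)
E
python3 - <<'E'
from h import *
p=camera("wrist");P=np.array(list(lids(p)));print(p["xyz"],P.round(1).tolist(),P[:2].mean(0),P[2:].mean(0))
s=get_obs();print(s["tcp_pos"].round(1),s["time"],s["contact_force"])
E
```

```text
[619.42117956 174.79567631 296.81858809] [[548.9, 185.4, 91.0], [569.0, 127.6, 91.0], [588.2, 168.0, 91.0], [528.4, 145.2, 91.0]] [558.97183163 156.5147039   91.        ] [558.32498338 156.6231786   91.        ]
[554.7 150.  150.3] 3.05 [-0.10045893  0.11690086  0.11220296]
```

{"fn": "servo_tool", "kwargs": {
  "targets": [
    [0, 0, 0, 0.016, -0.015, 0, -1],
    [0, 0, 0, 0, 0, 0.04, -1],
    [0, 0, 0, 0, 0, 0.08, -1],
    [0, 0, 0, 0, 0, 0.08, -1],
    [0, 0, 0, 0, 0, 0.08, -1],
    [0, 0, 0, 0, 0, 0.08, -1],
    [0, 0, 0, 0, 0, 0.06, -1],
    [0, 0, 0, 0, 0, 0.03, -1],
    [0, 0, 0, 0, 0, 0.015, -1],
    [0, 0, 0, 0, 0, 0, -1]
  ]
}}

```text
time: 4.05
tcp_pos: [556.8, 155.7, 32.6]
ee_rot: [-0.0, 0.984, 0.179, -0.0]
contact_force: [0.3, -0.2, 0.2]
opening: 87.9
finger_force: 0.0
```

{"fn": "servo_tool", "kwargs": {
  "targets": [
    [0, 0, 0, 0, 0, 0, 0.2],
    [0, 0, 0, 0, 0, 0, 0.3],
    [0, 0, 0, 0, 0, 0, 0.4],
    [0, 0, 0, 0, 0, 0, 0.6],
    [0, 0, 0, 0, 0, 0, 0.8],
    [0, 0, 0, 0, 0, 0, 1],
    [0, 0, 0, 0, 0, 0, 1],
    [0, 0, 0, 0, 0, 0, 1],
    [0, 0, 0, 0, 0, 0, 1],
    [0, 0, 0, 0, 0, 0, 1]
  ]
}}

```text
time: 5.05
tcp_pos: [556.8, 156.0, 32.9]
ee_rot: [-0.0, 0.984, 0.179, 0.0]
contact_force: [-1.0, 3.7, 5.7]
opening: 61.9
finger_force: 30.0
```

```bash
python3 to.py 557 155 34
```

```text
t 5.05 tcp [556.8 156.   32.9] tot [-0.0008  0.004  -0.0043] F [-1.02  3.65  5.73] [0.45 0.21 0.01] op 61.9 29.979183725081384 q [0.07 0.65 1.49 0.   1.01 1.28] [-1.000e-04  9.838e-01  1.794e-01  2.000e-04]
```

Gripped at 61.9 mm. Lifting 75 mm and weighing.

{"fn": "servo_tool", "kwargs": {
  "targets": [
    [0, 0, 0, 0, 0, -0.02, 1],
    [0, 0, 0, 0, 0, -0.04, 1],
    [0, 0, 0, 0, 0, -0.06, 1],
    [0, 0, 0, 0, 0, -0.06, 1],
    [0, 0, 0, 0, 0, -0.06, 1],
    [0, 0, 0, 0, 0, -0.04, 1],
    [0, 0, 0, 0, 0, -0.02, 1],
    [0, 0, 0, 0, 0, 0, 1],
    [0, 0, 0, 0, 0, 0, 1],
    [0, 0, 0, 0, 0, 0, 1]
  ]
}}

```text
time: 6.05
tcp_pos: [556.4, 155.7, 107.0]
ee_rot: [-0.0, 0.984, 0.179, -0.001]
contact_force: [0.3, -0.5, -2.3]
opening: 62.2
finger_force: 30.0
```

```bash
cat > weigh.py <<'E'
from h import *
F=[]
for i in range(12):
    p=camera("wrist");s=get_obs();F.append(np.r_[s["contact_force"],s["joint_torque"][1:3]])
print("F",np.mean(F,0).round(2),np.std(F,0).round(2),"op",s["opening"],s["finger_force"],s["tcp_pos"].round(1),s["time"])
E
python3 weigh.py
```

```text
F [-2.000e-02 -9.000e-02 -2.300e+00 -5.028e+01 -1.960e+01] [0.42 0.53 0.52 0.06 0.01] op 62.10256327605017 29.974787399405614 [556.7 155.8 107.7] 6.65
```

{"fn": "servo_tool", "kwargs": {
  "targets": [
    [0, 0, 0, 0, 0, 0.02, 1],
    [0, 0, 0, 0, 0, 0.05, 1],
    [0, 0, 0, 0, 0, 0.06, 1],
    [0, 0, 0, 0, 0, 0.06, 1],
    [0, 0, 0, 0, 0, 0.05, 1],
    [0, 0, 0, 0, 0, 0.03, 1],
    [0, 0, 0, 0, 0, 0.015, 1],
    [0, 0, 0, 0, 0, 0.01, 1],
    [0, 0, 0, 0, 0, 0.002, 1],
    [0, 0, 0, 0, 0, 0, 1]
  ]
}}

```text
time: 7.65
tcp_pos: [556.9, 155.8, 33.8]
ee_rot: [0.0, 0.984, 0.179, 0.0]
contact_force: [-0.9, -0.4, -2.6]
opening: 62.0
finger_force: 30.0
```

```bash
python3 to.py 557 155 33
```

```text
t 7.65 tcp [556.9 155.8  33.8] tot [-0.0009  0.0032  0.0031] F [-0.88 -0.43 -2.58] [ 0.   -0.01 -0.01] op 62.0 29.97479148558341 q [0.07 0.65 1.49 0.   1.01 1.28] [0.000e+00 9.838e-01 1.794e-01 4.000e-04]
```

{"fn": "servo_tool", "kwargs": {
  "targets": [
    [0, 0, 0, 0, 0, 0.003, 1],
    [0, 0, 0, 0, 0, 0.002, 1],
    [0, 0, 0, 0, 0, 0, 1],
    [0, 0, 0, 0, 0, 0, 1],
    [0, 0, 0, 0, 0, 0, 0.2],
    [0, 0, 0, 0, 0, 0, -0.2],
    [0, 0, 0, 0, 0, 0, -0.6],
    [0, 0, 0, 0, 0, 0, -1],
    [0, 0, 0, 0, 0, 0, -1],
    [0, 0, 0, 0, 0, 0, -1]
  ]
}}

```text
time: 8.65
tcp_pos: [556.7, 155.7, 32.1]
ee_rot: [-0.0, 0.984, 0.179, -0.0]
contact_force: [-0.0, -0.0, 0.1]
opening: 87.7
finger_force: 0.0
```

{"fn": "servo_tool", "kwargs": {
  "targets": [
    [0, 0, 0, 0, 0, -0.02, -1],
    [0, 0, 0, 0, 0, -0.06, -1],
    [0, 0, 0, 0, 0, -0.1, -1],
    [0, 0, 0, 0, 0, -0.12, -1],
    [0, 0, 0, 0, 0, -0.12, -1],
    [0, 0, 0, 0, 0, -0.1, -1],
    [0, 0, 0, 0, 0, 0, -1],
    [0, 0, 0, 0, 0, 0, -1],
    [0, 0, 0, 0, 0, 0, -1],
    [0, 0, 0, 0, 0, 0, -1]
  ]
}}

```text
time: 9.65
tcp_pos: [556.3, 155.7, 161.0]
ee_rot: [-0.0, 0.984, 0.179, -0.001]
contact_force: [-0.4, 0.2, 0.6]
opening: 88.0
finger_force: 0.0
```

```bash
python3 to.py 529 30 160; python3 - <<'E'
from h import *
p=camera("wrist");save(p,"w2.png");print(find(p,"tin_a"))
E
```

```text
t 9.65 tcp [556.3 155.7 161. ] tot [-0.2797  0.432   0.0042] F [-0.42  0.22  0.55] [-0.01  0.   -0.03] op 88.0 0.0 q [ 0.07  0.49  1.34 -0.    1.31  1.28] [-1.000e-04  9.838e-01  1.794e-01 -1.200e-03]
[(array([558.,  41.,  36.]), 0.87), (array([557., 160.,  95.]), 0.75), (array([533., -54.,  10.]), 0.41)]
```

View pics/w2.png

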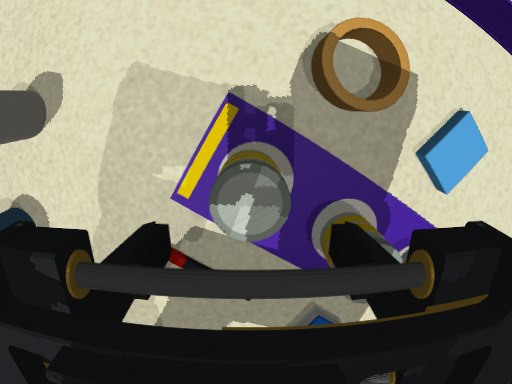

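The left tin stands upright on its disc (lid ≈(250,199)). Moving to the middle tin.

{"fn": "servo_tool", "kwargs": {
  "targets": [
    [0, 0, 0, -0.02, 0.03, 0, -1],
    [0, 0, 0, -0.06, 0.09, 0, -1],
    [0, 0, 0, -0.08, 0.13, 0, -1],
    [0, 0, 0, -0.07, 0.11, 0, -1],
    [0, 0, 0, -0.04, 0.06, 0.01, -1],
    [0, 0, 0, -0.01, 0.012, 0.01, -1],
    [0, 0, 0, 0, 0, 0, -1],
    [0, 0, 0, 0, 0, 0, -1],
    [0, 0, 0, 0, 0, 0, -1],
    [0, 0, 0, 0, 0, 0, -1]
  ]
}}

```text
time: 10.75
tcp_pos: [529.5, 30.8, 157.2]
ee_rot: [-0.0, 0.984, 0.18, 0.0]
contact_force: [-0.3, -0.2, 0.3]
opening: 88.1
finger_force: 0.0
```

```bash
python3 to.py 528 29 33; python3 - <<'E'
from h import *
p=camera("wrist");save(p,"w3.png");print(find(p,"tin_a"))
s=get_obs();print(s["tcp_pos"])
E
```

```text
t 10.75 tcp [529.5  30.8 157.2] tot [-0.0081  0.0045  0.4969] F [-0.27 -0.2   0.32] [-0.   -0.   -0.01] op 88.1 0.0 q [-0.17  0.42  1.48  0.    1.23  1.04] [-0.000e+00  9.837e-01  1.800e-01  1.000e-04]
[(array([545., -67.,  59.]), 0.91), (array([558., 148.,  94.]), 0.87), (array([538.,  35.,  91.]), 0.84)]
[529.43441288  30.5035491  157.19717403]
```

View pics/w3.png

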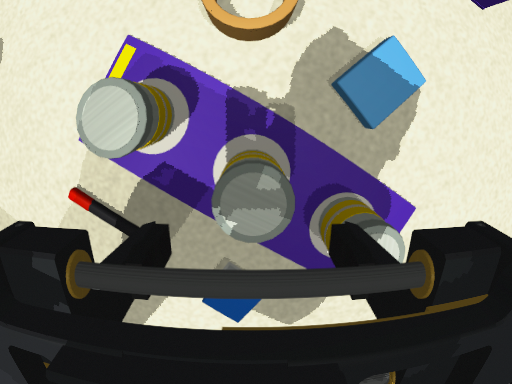

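The middle tin's lid is at about (253,201), almost where the left tin's lid sat (250,199) when it was centred in the fingers.

```bash
python3 - <<'E'
from h import *
p=camera("wrist");s=get_obs();T=rot(s["ee_rot"])
for uv,o in (((250,199),0),((253,201),3.8)):
    w=fish(p,uv,91-3.8+o);print(w,T.T@(w-s["tcp_pos"]))
E
```

```text
[533.67526365  32.33320355  87.2       ] [ 4.66868374 -0.28684967 70.00012296]
[534.0718456   30.08680119  91.        ] [ 4.24542644  1.95451438 66.20002542]
```

{"fn": "servo_tool", "kwargs": {
  "targets": [
    [0, 0, 0, 0.008, 0.008, 0, -1],
    [0, 0, 0, 0, 0, 0.05, -1],
    [0, 0, 0, 0, 0, 0.08, -1],
    [0, 0, 0, 0, 0, 0.08, -1],
    [0, 0, 0, 0, 0, 0.08, -1],
    [0, 0, 0, 0, 0, 0.08, -1],
    [0, 0, 0, 0, 0, 0.07, -1],
    [0, 0, 0, 0, 0, 0.04, -1],
    [0, 0, 0, 0, 0, 0.016, -1],
    [0, 0, 0, 0, 0, 0, -1]
  ]
}}

```text
time: 11.9
tcp_pos: [532.1, 28.8, 33.2]
ee_rot: [-0.0, 0.984, 0.179, -0.0]
contact_force: [-0.3, 0.1, 0.6]
opening: 88.2
finger_force: 0.0
```

{"fn": "servo_tool", "kwargs": {
  "targets": [
    [0, 0, 0, 0, 0, 0, 0.2],
    [0, 0, 0, 0, 0, 0, 0.3],
    [0, 0, 0, 0, 0, 0, 0.4],
    [0, 0, 0, 0, 0, 0, 0.6],
    [0, 0, 0, 0, 0, 0, 0.8],
    [0, 0, 0, 0, 0, 0, 1],
    [0, 0, 0, 0, 0, 0, 1],
    [0, 0, 0, 0, 0, 0, 1],
    [0, 0, 0, 0, 0, 0, 1],
    [0, 0, 0, 0, 0, 0, 1]
  ]
}}

```text
time: 12.9
tcp_pos: [532.1, 29.0, 33.6]
ee_rot: [0.0, 0.984, 0.179, 0.0]
contact_force: [-0.9, 1.9, 5.9]
opening: 62.1
finger_force: 30.1
```

{"fn": "servo_tool", "kwargs": {
  "targets": [
    [0, 0, 0, 0, 0, -0.02, 1],
    [0, 0, 0, 0, 0, -0.04, 1],
    [0, 0, 0, 0, 0, -0.06, 1],
    [0, 0, 0, 0, 0, -0.06, 1],
    [0, 0, 0, 0, 0, -0.06, 1],
    [0, 0, 0, 0, 0, -0.04, 1],
    [0, 0, 0, 0, 0, -0.02, 1],
    [0, 0, 0, 0, 0, 0, 1],
    [0, 0, 0, 0, 0, 0, 1],
    [0, 0, 0, 0, 0, 0, 1]
  ]
}}

```text
time: 13.9
tcp_pos: [531.6, 28.9, 107.6]
ee_rot: [-0.0, 0.984, 0.179, -0.001]
contact_force: [1.2, 0.1, -3.8]
opening: 62.0
finger_force: 31.0
```

```bash
python3 weigh.py
```

```text
F [ -0.29  -0.16  -3.9  -46.71 -19.02] [0.42 0.53 0.6  0.06 0.01] op 62.06364398683672 30.986863654106855 [532.   28.9 108.2] 14.5
```

3.9 N (left was 2.3 N). Setting it down on the middle disc.

{"fn": "servo_tool", "kwargs": {
  "targets": [
    [0, 0, 0, 0, 0, 0.02, 1],
    [0, 0, 0, 0, 0, 0.05, 1],
    [0, 0, 0, 0, 0, 0.06, 1],
    [0, 0, 0, 0, 0, 0.06, 1],
    [0, 0, 0, 0, 0, 0.05, 1],
    [0, 0, 0, 0, 0, 0.03, 1],
    [0, 0, 0, 0, 0, 0.015, 1],
    [0, 0, 0, 0, 0, 0.01, 1],
    [0, 0, 0, 0, 0, 0.002, 1],
    [0, 0, 0, 0, 0, 0.002, 1]
  ]
}}

```text
time: 15.5
tcp_pos: [532.2, 28.9, 33.8]
ee_rot: [0.0, 0.984, 0.179, 0.0]
contact_force: [0.2, -0.2, -3.6]
opening: 62.2
finger_force: 31.0
```

{"fn": "servo_tool", "kwargs": {
  "targets": [
    [0, 0, 0, 0, 0, 0.002, 1],
    [0, 0, 0, 0, 0, 0.002, 1],
    [0, 0, 0, 0, 0, 0, 1],
    [0, 0, 0, 0, 0, 0, 1],
    [0, 0, 0, 0, 0, 0, 0.2],
    [0, 0, 0, 0, 0, 0, -0.2],
    [0, 0, 0, 0, 0, 0, -0.6],
    [0, 0, 0, 0, 0, 0, -1],
    [0, 0, 0, 0, 0, 0, -1],
    [0, 0, 0, 0, 0, 0, -1]
  ]
}}

```text
time: 16.5
tcp_pos: [532.0, 28.9, 32.5]
ee_rot: [0.0, 0.984, 0.179, 0.0]
contact_force: [-0.3, -0.1, 0.6]
opening: 88.0
finger_force: 0.0
```

{"fn": "servo_tool", "kwargs": {
  "targets": [
    [0, 0, 0, 0, 0, -0.02, -1],
    [0, 0, 0, 0, 0, -0.06, -1],
    [0, 0, 0, 0, 0, -0.1, -1],
    [0, 0, 0, 0, 0, -0.12, -1],
    [0, 0, 0, 0, 0, -0.12, -1],
    [0, 0, 0, 0, 0, -0.1, -1],
    [0, 0, 0, 0, 0, 0, -1],
    [0, 0, 0, 0, 0, 0, -1],
    [0, 0, 0, 0, 0, 0, -1],
    [0, 0, 0, 0, 0, 0, -1]
  ]
}}

```text
time: 17.5
tcp_pos: [531.5, 28.9, 161.3]
ee_rot: [-0.0, 0.984, 0.179, -0.001]
contact_force: [0.4, -0.0, 0.5]
opening: 88.0
finger_force: 0.0
```

```bash
python3 to.py 521.5 -86 157; python3 - <<'E'
from h import *
p=camera("top");print(find(p,"tin_a"));print(find(camera("wrist"),"tin_a"))
E
```

```text
t 17.5 tcp [531.5  28.9 161.3] tot [-0.1997  0.416   0.0171] F [ 0.44 -0.    0.47] [ 0.03  0.01 -0.02] op 88.0 0.0 q [-0.17  0.42  1.47 -0.    1.25  1.04] [-4.000e-04  9.838e-01  1.794e-01 -1.100e-03]
[(array([517., -82.,  91.]), 0.68), (array([560., 163.,  96.]), 0.59), (array([510.,  16.,  88.]), 0.54)]
[(array([543., -64.,  51.]), 0.98), (array([540.,  35.,  89.]), 0.86), (array([559., 147.,  95.]), 0.63)]
```

Now to the right tin.

{"fn": "servo_tool", "kwargs": {
  "targets": [
    [0, 0, 0, -0.015, 0.03, 0, -1],
    [0, 0, 0, -0.04, 0.09, 0, -1],
    [0, 0, 0, -0.06, 0.12, 0, -1],
    [0, 0, 0, -0.05, 0.1, 0, -1],
    [0, 0, 0, -0.025, 0.06, 0.01, -1],
    [0, 0, 0, -0.01, 0.016, 0.007, -1],
    [0, 0, 0, 0, 0, 0, -1],
    [0, 0, 0, 0, 0, 0, -1],
    [0, 0, 0, 0, 0, 0, -1],
    [0, 0, 0, 0, 0, 0, -1]
  ]
}}

```text
time: 18.7
tcp_pos: [522.0, -85.3, 158.3]
ee_rot: [0.0, 0.984, 0.18, 0.0]
contact_force: [0.0, -0.3, -0.6]
opening: 88.0
finger_force: 0.0
```

```bash
python3 to.py 521.5 -86 33; python3 - <<'E'
from h import *
p=camera("wrist");save(p,"w4.png")
E
```

```text
t 18.7 tcp [522.  -85.3 158.3] tot [-0.0028  0.0017  0.5011] F [ 0.01 -0.31 -0.57] [ 0.02 -0.02 -0.01] op 88.0 0.0 q [-0.39  0.42  1.49  0.    1.24  0.82] [0.000e+00 9.837e-01 1.800e-01 1.000e-04]
```

View pics/w4.png

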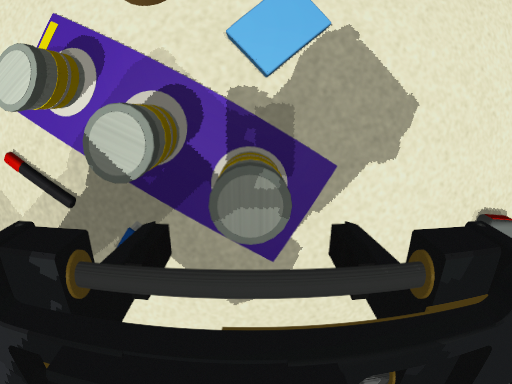

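The right tin's lid is at about (250,203), centred between the fingers. The left and middle tins stand on their discs.

{"fn": "servo_tool", "kwargs": {
  "targets": [
    [0, 0, 0, 0, 0, 0.02, -1],
    [0, 0, 0, 0, 0, 0.05, -1],
    [0, 0, 0, 0, 0, 0.08, -1],
    [0, 0, 0, 0, 0, 0.08, -1],
    [0, 0, 0, 0, 0, 0.08, -1],
    [0, 0, 0, 0, 0, 0.08, -1],
    [0, 0, 0, 0, 0, 0.06, -1],
    [0, 0, 0, 0, 0, 0.035, -1],
    [0, 0, 0, 0, 0, 0.016, -1],
    [0, 0, 0, 0, 0, 0, -1]
  ]
}}

```text
time: 19.75
tcp_pos: [521.9, -86.0, 32.8]
ee_rot: [-0.0, 0.984, 0.179, -0.0]
contact_force: [-0.1, -0.8, 0.4]
opening: 88.2
finger_force: 0.0
```

{"fn": "servo_tool", "kwargs": {
  "targets": [
    [0, 0, 0, 0, 0, 0, 0.2],
    [0, 0, 0, 0, 0, 0, 0.3],
    [0, 0, 0, 0, 0, 0, 0.4],
    [0, 0, 0, 0, 0, 0, 0.6],
    [0, 0, 0, 0, 0, 0, 0.8],
    [0, 0, 0, 0, 0, 0, 1],
    [0, 0, 0, 0, 0, 0, 1],
    [0, 0, 0, 0, 0, 0, 1],
    [0, 0, 0, 0, 0, 0, 1],
    [0, 0, 0, 0, 0, 0, 1]
  ]
}}

```text
time: 20.75
tcp_pos: [521.9, -85.8, 33.3]
ee_rot: [-0.0, 0.984, 0.179, 0.0]
contact_force: [-0.4, 4.9, 6.2]
opening: 62.0
finger_force: 30.0
```

{"fn": "servo_tool", "kwargs": {
  "targets": [
    [0, 0, 0, 0, 0, -0.02, 1],
    [0, 0, 0, 0, 0, -0.04, 1],
    [0, 0, 0, 0, 0, -0.06, 1],
    [0, 0, 0, 0, 0, -0.06, 1],
    [0, 0, 0, 0, 0, -0.06, 1],
    [0, 0, 0, 0, 0, -0.04, 1],
    [0, 0, 0, 0, 0, -0.02, 1],
    [0, 0, 0, 0, 0, 0, 1],
    [0, 0, 0, 0, 0, 0, 1],
    [0, 0, 0, 0, 0, 0, 1]
  ]
}}

```text
time: 21.75
tcp_pos: [521.6, -86.0, 107.3]
ee_rot: [-0.0, 0.984, 0.179, -0.001]
contact_force: [0.2, -0.2, -5.1]
opening: 62.3
finger_force: 30.0
```

```bash
python3 weigh.py
```

```text
F [ -0.31   0.17  -6.14 -47.41 -19.47] [0.4  0.44 0.39 0.05 0.02] op 61.7158337477333 30.002978304573844 [521.9 -86.1 108. ] 22.35
```

The weights are 2.3, 3.9 and 6.1 N, so the right tin is the heaviest. I set it back on its disc first, as asked, and release it.

{"fn": "servo_tool", "kwargs": {
  "targets": [
    [0, 0, 0, 0, 0, 0.02, 1],
    [0, 0, 0, 0, 0, 0.05, 1],
    [0, 0, 0, 0, 0, 0.06, 1],
    [0, 0, 0, 0, 0, 0.06, 1],
    [0, 0, 0, 0, 0, 0.05, 1],
    [0, 0, 0, 0, 0, 0.03, 1],
    [0, 0, 0, 0, 0, 0.015, 1],
    [0, 0, 0, 0, 0, 0.01, 1],
    [0, 0, 0, 0, 0, 0.002, 1],
    [0, 0, 0, 0, 0, 0.002, 1]
  ]
}}

```text
time: 23.35
tcp_pos: [522.1, -86.2, 33.6]
ee_rot: [0.0, 0.984, 0.179, 0.0]
contact_force: [-0.3, -0.2, -5.5]
opening: 62.2
finger_force: 30.0
```

{"fn": "servo_tool", "kwargs": {
  "targets": [
    [0, 0, 0, 0, 0, 0.002, 1],
    [0, 0, 0, 0, 0, 0.002, 1],
    [0, 0, 0, 0, 0, 0, 1],
    [0, 0, 0, 0, 0, 0, 1],
    [0, 0, 0, 0, 0, 0, 0.2],
    [0, 0, 0, 0, 0, 0, -0.2],
    [0, 0, 0, 0, 0, 0, -0.6],
    [0, 0, 0, 0, 0, 0, -1],
    [0, 0, 0, 0, 0, 0, -1],
    [0, 0, 0, 0, 0, 0, -1]
  ]
}}

```text
time: 24.35
tcp_pos: [522.0, -86.2, 32.2]
ee_rot: [0.0, 0.984, 0.179, 0.0]
contact_force: [-0.4, 0.4, -0.1]
opening: 88.1
finger_force: 0.0
```

{"fn": "servo_tool", "kwargs": {
  "targets": [
    [0, 0, 0, 0, 0, 0, -1],
    [0, 0, 0, 0, 0, 0, -1],
    [0, 0, 0, 0, 0, 0, -1],
    [0, 0, 0, 0, 0, 0, -1],
    [0, 0, 0, 0, 0, 0, -1],
    [0, 0, 0, 0, 0, 0, -1],
    [0, 0, 0, 0, 0, 0, -1],
    [0, 0, 0, 0, 0, 0, -1],
    [0, 0, 0, 0, 0, 0, -1],
    [0, 0, 0, 0, 0, 0, -1]
  ]
}}

```text
time: 25.35
tcp_pos: [521.9, -86.1, 32.2]
ee_rot: [0.0, 0.984, 0.179, 0.0]
contact_force: [-0.2, -0.2, -0.4]
opening: 88.1
finger_force: 0.0
```

{"fn": "servo_tool", "kwargs": {
  "targets": [
    [0, 0, 0, 0, 0, 0, 0.2],
    [0, 0, 0, 0, 0, 0, 0.3],
    [0, 0, 0, 0, 0, 0, 0.4],
    [0, 0, 0, 0, 0, 0, 0.6],
    [0, 0, 0, 0, 0, 0, 0.8],
    [0, 0, 0, 0, 0, 0, 1],
    [0, 0, 0, 0, 0, 0, 1],
    [0, 0, 0, 0, 0, 0, 1],
    [0, 0, 0, 0, 0, 0, 1],
    [0, 0, 0, 0, 0, 0, 1]
  ]
}}

```text
time: 26.35
tcp_pos: [521.9, -86.0, 32.2]
ee_rot: [-0.0, 0.984, 0.179, -0.0]
contact_force: [-0.7, 0.8, 0.2]
opening: 62.1
finger_force: 30.0
```

{"fn": "servo_tool", "kwargs": {
  "targets": [
    [0, 0, 0, 0, 0, -0.02, 1],
    [0, 0, 0, 0, 0, -0.05, 1],
    [0, 0, 0, 0, 0, -0.08, 1],
    [0, 0, 0, 0, 0, -0.1, 1],
    [0, 0, 0, 0, 0, -0.1, 1],
    [0, 0, 0, 0, 0, -0.1, 1],
    [0, 0, 0, 0, 0, -0.1, 1],
    [0, 0, 0, 0, 0, -0.06, 1],
    [0, 0, 0, 0, 0, -0.03, 1],
    [0, 0, 0, 0, 0, 0, 1]
  ]
}}

```text
time: 27.35
tcp_pos: [521.8, -86.1, 192.5]
ee_rot: [0.0, 0.984, 0.179, 0.0]
contact_force: [0.6, 0.7, -5.7]
opening: 61.8
finger_force: 30.0
```

```bash
python3 weigh.py; python3 - <<'E'
from h import *
p=camera("scene");save(p,"end.png")
s=get_obs();print(s["time"],s["qvel"].round(3))
E
```

```text
F [ -0.1   -0.18  -6.11 -45.8  -22.97] [0.69 0.4  0.27 0.45 0.24] op 61.69265768353029 29.99998311395757 [521.9 -86.1 192.1] 27.95
28.0 [ 0.001 -0.    -0.001  0.001  0.     0.   ]
```

View pics/end.png

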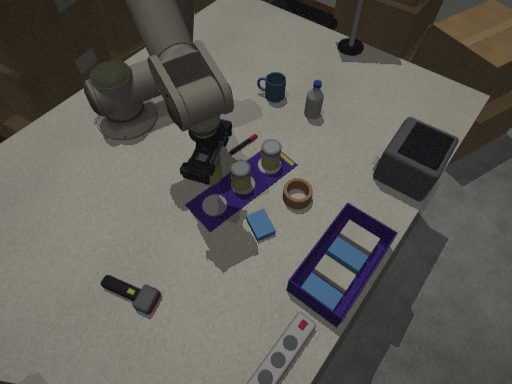

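The heaviest tin is held 16 cm above the mat, still. The right disc is empty at (214,204), the other two tins stand on their discs at (241,178) and (271,157), and nothing else has moved.

```bash
python3 -c "
from cell import *
print(sign_off())"
```

```text
the job is handed in; nothing more can be done
None
```

I hefted all three tins left to right and put each back on its own disc; the right one was heaviest (about 6.1 N, against 3.9 N and 2.3 N). I handed in at about 28 s with that tin held upright and still, its base about 16 cm above the mat.

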